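# Fetch dusty vials from under a riser with a drag hook and blow them clean

### The arm

A 7-joint arm with a two-finger parallel gripper is mounted at the origin on a cart in front of the work surface, level with it; the furniture and walls round the work are solid. World frame = base frame: x ahead of the robot, y to its left, z up, the work surface at z = 0. Lengths are in m, angles in rad, forces in N, time in s.
With the tool pointing down it reaches from about 0.4 to 0.85 m from the base axis. Payload 6.9 kg.
Tool frame: the origin (TCP) lies at the very end of the fingers, on their centre line; the grasp point (between the pads) lies grasp_offset behind it (grasp_offset is the distance from the TCP to the grasp point, in m); z points along the fingers, x is the direction in which the jaws open and shut, and the axes are right-handed (so a half turn about z gives the same grasp; the last joint's range is limited). The gripper opens to 85 mm and grips with 20 to 120 N. Pads are 22 mm wide; open, the fingers measure 114 mm over their backs; the gripper's body (76 mm by 85 mm) begins 54 mm behind the grasp point. The pads swing forward as they close: fully open they stand 13 mm farther back than shut.
Start: joints at [-1.167, 0.507, -0.238, 1.5, 0.126, 1.149, -0.155], TCP at [0.183, 0.597, 0.231] pointing down, gripper open.
Joint ranges: [-3.08, 3.08], [-0.24, 2.05], [-1.43, 1.35], [0, 2.5], [-1.52, 4.66], [0.17, 1.96], [-2.89, 2.89]. Speed limits (rad/s): [2.39, 2.39, 3.14, 3.14, 3.14, 3.14, 3.14].

### API

Orientations are given as a 3x3 rotation matrix whose columns are the frame's x, y, z axes.
In Python, from bench import movep, move_linear, goto_joints, gripper_to, sleep, inverse_kinematics, state, capture, Unreachable, sign_off, boxes_of, tip_of, grasp_offset gives the robot as it stands. Calls block until the motion is done:
- movep(position, orientation): joint-space move of the TCP to a pose.
- move_linear(position, ori=None, max_speed=0.15, force_limit=None): straight line of the TCP; ori=None keeps the orientation; max_speed is the mean speed in m/s. With force_limit (N) it stops when the force on the tool has changed by that much, and returns True; else False.
- goto_joints(angles): joint-space move.
- gripper_to(opening, strength=None): finger opening in m; strength is the grip in N (None keeps the last); returns when the fingers have stopped.
- sleep(seconds).
- inverse_kinematics(position, orientation): joint angles nearest the present ones, or None.
- state(): the state.
- capture(name): name is "scene" or "top"; returns a dict with "img" (400x640x3 uint8, red, green, blue), "range_z" (400x640 float32, m along the optical axis (not along the pixel's ray), 0 where there is no reading), "fovy" (degrees; the focal length in pixels is half the picture's height over the tangent of half this angle, whatever the lens; pixels are square), "cx", "cy" (the principal point, pixels), "R" (3x3) and "t" (3): a world point X has camera coordinates R X + t. Camera axes: x right, y down, z forward; pixel columns grow to the right and rows downward; lengths in m; the calibration is good to about 2 mm. A picture is of the moment at which its call begins.
A pose or a line that the arm cannot do raises Unreachable and nothing moves.
- sign_off(): hands the job in, once; it reports no verdict.
Trained networks look in a picture, given as the dict that the camera call returned (one of the last four; its "shot" number tells which), for a name from the list of things; names that differ only in an ending like _2 or _b are one class to them, and where a whole thing is asked for, a point or a joint stands for the part that bears it (a point fixed in the world has none). Each returns a list of dicts, best first, with "conf" (0 to 1); they miss things now and then, are a little off and sometimes report something else, mostly with a low value. They report only what shows in the picture. A call takes as long as a camera call.
- boxes_of(picture, label): "xy" ([column, row] in pixels, amid what is visible of it).
- tip_of(picture, label): "xy" ([column, row] in pixels: a listed point, or the origin of a listed thing).
The state is a dict: "time_s": time; "joints": joint angles; "joint_velocities": joint speeds; "joint_torque": joint torques, N m; "ee_pos": TCP position; "ee_rot": TCP orientation; "force": force on the tool from outside, world axes, zero at the start; "wrist_torque": the same for the moment, N m; "width": finger opening in m.
Only numpy, scipy, OpenCV 4.12 (cv2) and the standard library are available. Lean on these libraries where they do the work, as an engineer would, in place of code of your own. Each camera call takes 0.05 s, during which the arm holds its last target. There are 200 camera calls.

### The job

Take the standing drag hook, reach it under the low riser, drop its tip over the front lip of the tote and drag the tote forward until it is wholly out from under the riser, then stand the hook back on its foot on the bench, clear of the other things. Stand every vial from the tote upright on the aluminium plate in front of the blow gun, without knocking any over, and with all of them there squeeze the gun's trigger past its first stop well into the second stage for a good two seconds, then let it spring back. Finally stand the cleaned vials upright in the tote again, leaving the tote out in front of the riser and the amber bottle and the pink dish where they are.

Things in the scene. Friction and masses are not known exactly. Their poses are not given: they have to be found in the camera images.
- riser_front (a point): Fixed white low bench riser, 180 deep (x) x 244 wide (y) x 127 tall, a 12 mm roof on two 12 mm side walls (220 between them), open in front and behind, no floor; roof underside 115 above the bench. This point: on the bench below the middle of the roof's front edge. Its x axis points straight back into the riser, y to the left, z up. Dishes and a carton stand on the back half of its roof.
- tote: Loose grey open tote, 110 (x) x 160 (y) x 38 tall, walls and floor 4 mm, 0.22 kg, standing on the bench under the riser with its front wall up to 60 mm behind the roof's edge. Origin: centre of its underside; x points to its back wall, so the front lip's middle is at x = -53 mm, z = 38 mm. The vials stand in a row along its y axis at about x = 0 (about y = -50, 0, +50 mm); the first 30 mm behind the front wall are empty.
- hook_grip (a point): Loose drag hook, 0.35 kg, standing on a heavy steel foot 64 wide, 10 thick, from 44 behind to 36 ahead of the handle axis. Upright black handle, 26 (x) x 22 (y), top 114 above the underside; this point is on its axis, 90 above the underside: grip here firmly across the 22 mm (y) sides. z up, x to the tip. An 8 mm rod, axis 58 above the underside, runs forward to the down-turned tip.
- hook_tip (a point): Lower end of the hook's down-turned tip (8 mm thick, hangs 40 mm below the rod), 105 mm ahead (hook x) of the handle axis and 14 mm above the foot's underside. Axes as hook_grip. The worktop has a raised front edge, 4 mm high, between x = 0.37 and 0.41: carry the foot above it.
- plate (a point): Centre of the top face of the fixed aluminium plate of the blow-off station, 120 (x) x 120 (y), 8 mm above the bench. x points to the blow gun behind the plate (nozzle end at x = 68 mm, 54 mm above the plate, barrel behind it), y to the left, z up.
- gun_grip (a point): Centre of the fixed upright grip of the blow gun (gun clamped upside down), 24 (x) x 26 (y), top 150 above the bench (with a small fitting to 163), 140 mm behind the plate's centre; this point is 125 above the bench. Axes as plate. Its back face is 12 mm behind this point.
- trigger_face (a point): Centre of the front face of the black trigger blade (20 wide, 46 tall, 6 thick, 125 above the bench), which stands in front of the grip: 34 mm ahead of the grip's centre when free, so blade front to grip back is 46 mm; it moves straight back towards the grip, 35 mm when fully squeezed. Squeeze blade and grip together from above, fingers one before the blade and one behind the grip. The blade's lower end is 28 mm above the barrel.
- trigger_first (a joint): First stage of the trigger, m: 0 free, 0.006 at its stop, 2 to 4.4 N.
- trigger_second (a joint): Second stage, m: stays 0 until about 9 N, 0.005 fully squeezed at 13 N; springs back when let go.
- vial0_mid (a point): Centre (half-way up) of a loose glass vial with white cap, 23 diameter, 51 tall, 0.03 kg, standing in the tote; z along its axis. Two or three vials are there; an absent one is None.
- vial1_mid (a point): Centre (half-way up) of a loose glass vial with white cap, 23 diameter, 51 tall, 0.03 kg, standing in the tote; z along its axis. Two or three vials are there; an absent one is None.
- vial2_mid (a point): Centre (half-way up) of a loose glass vial with white cap, 23 diameter, 51 tall, 0.03 kg, standing in the tote; z along its axis. Two or three vials are there; an absent one is None.
- microscope: Fixed tall microscope; keep the arm and what it carries out of x 0.55 to 0.95, y -0.02 to 0.18. Origin at its foot. A wall stands along the right end of the worktop at y = -0.40.
- amber: Bystander: amber bottle, 58 diameter, 117 tall, origin under its centre.
- dish: Bystander: flat round dish with pink contents, 68 diameter, 14 tall, origin under its centre.

How it is judged:
On the way, in this order (a step that is already met when the one before it is completed fails the run):
1. the hook's tip is inside the tote, behind and below its front lip (x of hook_tip in the frame of tote between -0.053 and 0 m and y of hook_tip in the frame of tote between -0.078 and 0.078 m and z of hook_tip in the frame of tote below 0.034 m), for 0.1 s.
2. the tote is wholly out from under the riser, the hook's tip still in it (all of step 1 and x of tote in the frame of riser_front below -0.055 m), for 0.2 s.
3. all vials stand upright on the plate while the trigger is held in its second stage (over 3 mm) for a second (x of vial0_mid in the frame of plate between -0.058 and 0.058 m and y of vial0_mid in the frame of plate between -0.058 and 0.058 m and z of vial0_mid in the frame of plate between 0.021 and 0.03 m and angle between each of vial0_mid, vial1_mid, vial2_mid's own z axis and vertical below 0.15 rad and x of vial1_mid in the frame of plate between -0.058 and 0.058 m and y of vial1_mid in the frame of plate between -0.058 and 0.058 m and z of vial1_mid in the frame of plate between 0.021 and 0.03 m and x of vial2_mid in the frame of plate between -0.058 and 0.058 m and y of vial2_mid in the frame of plate between -0.058 and 0.058 m and z of vial2_mid in the frame of plate between 0.021 and 0.03 m and value of joint trigger_second above 0.003 m), for 1 s.
At the end, for the whole second after the job is handed in: Every vial stands upright (within 0.15 rad) on the floor of the tote, the trigger is free (second stage under 1 mm, first under 2 mm), the hook stands on its foot on the bench, and the tote is flat and wholly out from under the riser's roof (its centre 55 mm or more in front of the roof's edge) (x of vial0_mid in the frame of tote between -0.051 and 0.051 m and y of vial0_mid in the frame of tote between -0.076 and 0.076 m and z of vial0_mid in the frame of tote between 0.025 and 0.034 m and angle between each of vial0_mid, vial1_mid, vial2_mid's own z axis and vertical below 0.15 rad and x of vial1_mid in the frame of tote between -0.051 and 0.051 m and y of vial1_mid in the frame of tote between -0.076 and 0.076 m and z of vial1_mid in the frame of tote between 0.025 and 0.034 m and x of vial2_mid in the frame of tote between -0.051 and 0.051 m and y of vial2_mid in the frame of tote between -0.076 and 0.076 m and z of vial2_mid in the frame of tote between 0.025 and 0.034 m and x of tote in the frame of riser_front below -0.055 m and angle between each of tote, hook_grip's own z axis and vertical below 0.1 rad and value of joint trigger_second below 0.001 m and value of joint trigger_first below 0.002 m and height (world z) of hook_grip between 0.085 and 0.095 m); the robot touches nothing.
It fails at once if the amber bottle is moved by more than 3 cm (distance of amber from where it was at the start of the episode above 0.03 m).
It fails at once if the pink dish is moved by more than 3 cm (distance of dish from where it was at the start of the episode above 0.03 m).
It fails at once if a vial is knocked over (angle between any of vial0_mid, vial1_mid, vial2_mid's own z axis and vertical above 1 rad).
Of vial0, vial1, vial2 only 2 to 3 are there at a start; the rules pass over those that are not, and their reading is None.
At some moment in a run one of hook may be knocked a few centimetres aside while the robot is not near it.
It also fails if it takes over 210 s, if anything falls off the work surface, if the arm or the gripper's body presses on something with over 40 N, if the wrist force passes 120 N, or if a joint passes its speed limit or range.

## Working session

There is one attempt and no reset: what is moved stays moved. The work goes in short steps, each a Python script; the robot and the scene stay as the last script left them, time stands still between calls to the robot, and variables do not carry over. Pictures are saved under pics/ and viewed, about 12 in all and at most 16, crops included, and the job is handed in when it is done.

```bash
ls; mkdir -p pics; cat > h.py <<'E'
import numpy as np, cv2
from bench import *
def f(p): return 200/np.tan(np.radians(p['fovy'])/2)
def ray(p,uv):
    d=np.array([(uv[0]-p['cx'])/f(p),(uv[1]-p['cy'])/f(p),1.]); return d
def at(p,uv,z=None):
    "world point at pixel: from depth, or on the plane z"
    R,t=p['R'],p['t']; d=ray(p,uv); c=-R.T@t; w=R.T@d
    if z is None:
        u,v=int(round(uv[0])),int(round(uv[1])); k=p['range_z'][v,u]
    else: k=(z-c[2])/w[2]
    return c+k*w
def cloud(p):
    v,u=np.mgrid[0:400,0:640]; k=p['range_z']
    d=np.stack([(u-p['cx'])/f(p)*k,(v-p['cy'])/f(p)*k,k],-1)
    w=(d-p['t'])@p['R']; w[k==0]=np.nan; return w
def save(p,n,crop=None,s=1):
    im=p['img'][:,:,::-1]
    if crop: im=im[crop[1]:crop[3],crop[0]:crop[2]]
    cv2.imwrite('pics/'+n,cv2.resize(im,None,fx=s,fy=s,interpolation=cv2.INTER_CUBIC))
E
python3 - <<'E'
from h import *
np.set_printoptions(precision=3,suppress=True)
print(grasp_offset); print(state())
Z=dict(riser_front=0,tote=0,hook_grip=.09,hook_tip=.014,plate=.008,gun_grip=.125,trigger_face=.125,vial0_mid=.03,microscope=0,amber=0,dish=0)
for n in ['scene','top']:
    p=capture(n); save(p,n+'0.png'); print(n,p['fovy'],-p['R'].T@p['t'],p['R'][2])
    for l,z in Z.items():
        for r in tip_of(p,l)[:3]: print(l,'tip',np.round(r['xy']),round(r['conf'],2),at(p,r['xy'],z))
        if l in('vial0_mid','tote','hook_grip','amber'):
          for r in boxes_of(p,l)[:3]: print(l,'box',np.round(r['xy']),round(r['conf'],2),at(p,r['xy']))
E
```

```text
pics
0.0187
{'time_s': 0.0, 'joints': array([-1.167,  0.508, -0.238,  1.501,  0.126,  1.149, -0.155]), 'joint_velocities': array([ 0.002,  0.001, -0.001, -0.   , -0.001, -0.002,  0.001]), 'joint_torque': array([  0.001, -62.06 ,  -2.185, -24.966,   0.013,   0.012,  -0.   ]), 'ee_pos': array([0.183, 0.597, 0.23 ]), 'ee_rot': array([[ 0.293,  0.956, -0.001],
       [ 0.956, -0.293, -0.002],
       [-0.002, -0.   , -1.   ]]), 'force': array([ 0.814, -0.013, -0.163]), 'wrist_torque': array([ 0.064, -0.036, -0.012]), 'width': 0.08567779852532968}
scene 49.789309865216104 [-0.053  0.595  0.656] [ 0.649 -0.532 -0.544]
tote tip [227. 270.] 0.75 [0.644 0.305 0.   ]
tote tip [406. 157.] 0.5 [ 0.772 -0.426  0.   ]
tote box [234. 272.] 0.82 [0.622 0.297 0.005]
hook_grip tip [407. 210.] 0.61 [ 0.473 -0.084  0.09 ]
hook_grip box [401. 233.] 0.75 [ 0.457 -0.055  0.047]
hook_tip tip [380. 215.] 0.57 [ 0.573 -0.105  0.014]
plate tip [433. 219.] 0.85 [ 0.481 -0.206  0.008]
gun_grip tip [405. 154.] 0.74 [ 0.629 -0.246  0.125]
trigger_face tip [412. 159.] 0.58 [ 0.597 -0.236  0.125]
microscope tip [373.
[... 172 characters left out ...]
44  0.   ]
top 45.45126402140942 [0.486 0.078 1.328] [ 0.087 -0.02  -0.996]
tote tip [366. 247.] 0.45 [ 0.46  -0.074  0.   ]
hook_grip tip [368. 245.] 0.89 [ 0.466 -0.07   0.09 ]
hook_grip box [364. 245.] 0.96 [ 0.467 -0.056  0.113]
hook_tip tip [378. 208.] 0.67 [ 0.566 -0.107  0.014]
gun_grip tip [432. 182.] 0.6 [ 0.629 -0.228  0.125]
trigger_face tip [434. 196.] 0.37 [ 0.592 -0.235  0.125]
microscope tip [365. 248.] 0.32 [ 0.458 -0.072  0.   ]
microscope tip [388. 171.] 0.22 [ 0.672 -0.136  0.   ]
amber tip [425. 151.] 0.76 [ 0.731 -0.243  0.   ]
amber box [428. 149.] 0.83 [ 0.714 -0.22   0.119]
amber box [213. 177.] 0.58 [0.633 0.325 0.129]
dish tip [386. 170.] 0.72 [ 0.675 -0.131  0.   ]
```

View pics/scene0.png

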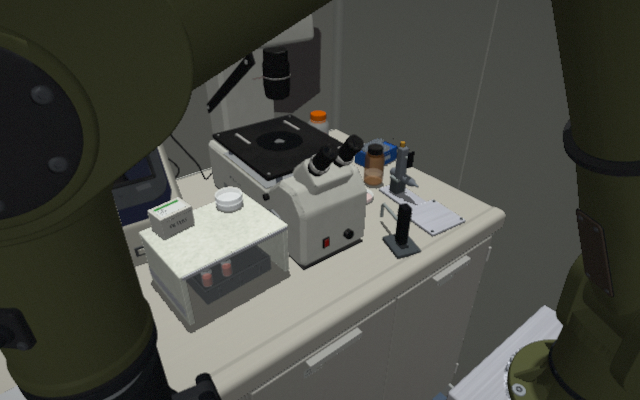

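View pics/top0.png

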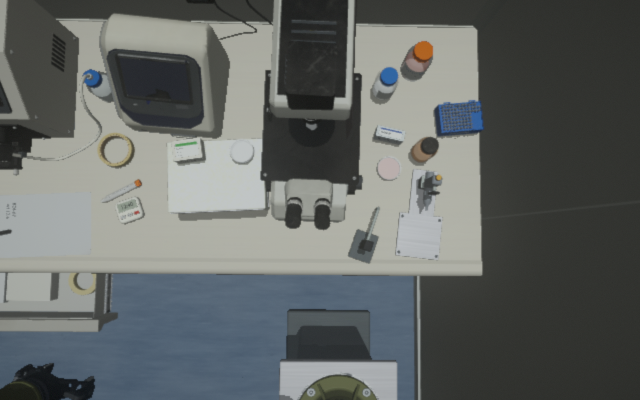

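The top view shows the riser roof (167–266, 138–213), hook (365,245), plate (418,236), gun (430,185), amber (425,150) and dish (388,168). The scene view shows two vials in the dark tote at (207,280) and (226,268). Next I fit the geometry from the depth.

```bash
cat >> h.py <<'E'
def rect(w,lo,hi,box):
    x0,x1,y0,y1=box
    m=(w[...,2]>lo)&(w[...,2]<hi)&(w[...,0]>x0)&(w[...,0]<x1)&(w[...,1]>y0)&(w[...,1]<y1)
    P=w[m]; r=cv2.minAreaRect(P[:,:2].astype(np.float32)*1000)
    return P,r
E
python3 - <<'E'
from h import *
np.set_printoptions(precision=3,suppress=True)
p=capture('top'); w=cloud(p); s=capture('scene'); ws=cloud(s)
for nm,lo,hi,b in [('roof',.118,.136,(.4,.9,.15,.6)),('hooktop',.105,.12,(.38,.56,-.16,0)),('rod',.05,.07,(.48,.62,-.18,0)),('foot',.006,.016,(.4,.56,-.16,0.03)),('plate',.005,.014,(.4,.6,-.3,-.13)),('grip',.142,.156,(.55,.7,-.3,-.18)),('trig+grip',.135,.17,(.5,.7,-.3,-.18)),('bench',-.01,.004,(.45,.55,.0,.12))]:
    for c,W in (('top',w),('scn',ws)):
        try:
            P,r=rect(W,lo,hi,b); print(nm,c,len(P),np.round(r[0],1),np.round(r[1],1),round(r[2],1),'med z',np.median(P[:,2]), 'pts',P.mean(0))
        except Exception as e: print(nm,c,e)
# tote in scene: depth under the riser
P,r=rect(ws,.028,.046,(.5,.8,.18,.45)); print('tote lip',len(P),r)
P,r=rect(ws,.048,.07,(.5,.8,.18,.45)); print('vial caps',len(P)); 
g=np.unique(np.round(P[:,:2]/.01)*.01,axis=0,return_counts=True); print(np.c_[g[0],g[1]][g[1]>2])
save(s,'s_riser.png',(130,180,310,330),4)
save(p,'t_hook.png',(320,120,500,280),4)
E
```

```text
roof top 6301 [682.5 345.9] [445.2 292.5] 29.6 med z 0.1268384554701454 pts [0.64  0.332 0.127]
roof scn 6964 [706.9 310.5] [372.1 304. ] 2.7 med z 0.1275285871476782 pts [0.627 0.324 0.127]
hooktop top 92 [466.2 -66.6] [22.5 25.9] 70.8 med z 0.1140079128595122 pts [ 0.466 -0.066  0.114]
hooktop scn 100 [488.3 -34.4] [103.3  30.8] 53.8 med z 0.11354570033009609 pts [ 0.467 -0.061  0.112]
rod top 107 [551.6 -72.1] [127.7  67.6] 25.4 med z 0.06074837797770388 pts [ 0.525 -0.086  0.061]
rod scn 81 [517.1 -62.4] [ 66.7 107.2] 21.8 med z 0.06091653280480992 pts [ 0.527 -0.082  0.06 ]
foot top 708 [478.9 -65.4] [189.1 156.8] 89.5 med z 0.00931707131878091 pts [ 0.45  -0.066  0.01 ]
foot scn 573 [470.1 -64.8] [191.  139.3] 89.2 med z 0.009832459538301969 pts [ 0.456 -0.056  0.01 ]
plate top 2263 [ 499.9 -215. ] [169.5 200.1] 89.9 med z 0.00833601281066485 pts [ 0.495 -0.219  0.008]
plate scn 1433 [ 500.1 -212.7] [199.4 164. ] 0.1 med z 0.008081597738118817 pts [ 0.494 -0.221  0.008]
grip top 95 [ 621.  -233.8] [24.5 45.9] 89.3 med z 0.14842762695453957 pts [ 0.622 -0.232  0.148]
grip scn 79
[... 600 characters left out ...]
115852355957)
vial caps 491
[[ 0.55  0.43 45.  ]
 [ 0.55  0.44 19.  ]
 [ 0.56  0.2  28.  ]
 [ 0.56  0.21 19.  ]
 [ 0.56  0.44 13.  ]
 [ 0.57  0.21 17.  ]
 [ 0.57  0.44 16.  ]
 [ 0.58  0.21 23.  ]
 [ 0.58  0.44 15.  ]
 [ 0.59  0.21 21.  ]
 [ 0.59  0.44 13.  ]
 [ 0.6   0.21 19.  ]
 [ 0.6   0.44 14.  ]
 [ 0.61  0.21 17.  ]
 [ 0.61  0.44 13.  ]
 [ 0.62  0.21  8.  ]
 [ 0.62  0.31  3.  ]
 [ 0.62  0.36  6.  ]
 [ 0.62  0.44 13.  ]
 [ 0.63  0.44 12.  ]
 [ 0.64  0.44 13.  ]
 [ 0.65  0.44 15.  ]
 [ 0.66  0.44 11.  ]
 [ 0.67  0.44 13.  ]
 [ 0.68  0.44 12.  ]
 [ 0.69  0.44 12.  ]
 [ 0.7   0.44  9.  ]
 [ 0.71  0.45  8.  ]
 [ 0.75  0.44 23.  ]
 [ 0.75  0.45 21.  ]
 [ 0.76  0.44  7.  ]
 [ 0.76  0.45  5.  ]]
```

View pics/s_riser.png

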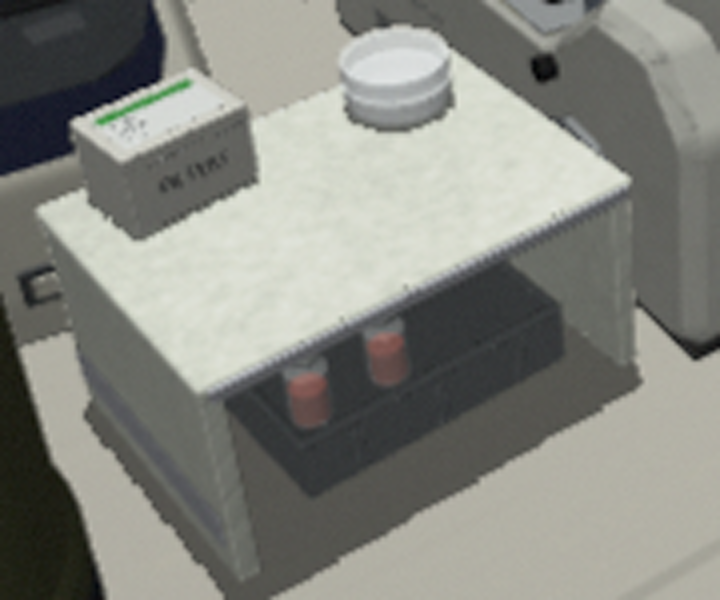

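View pics/t_hook.png

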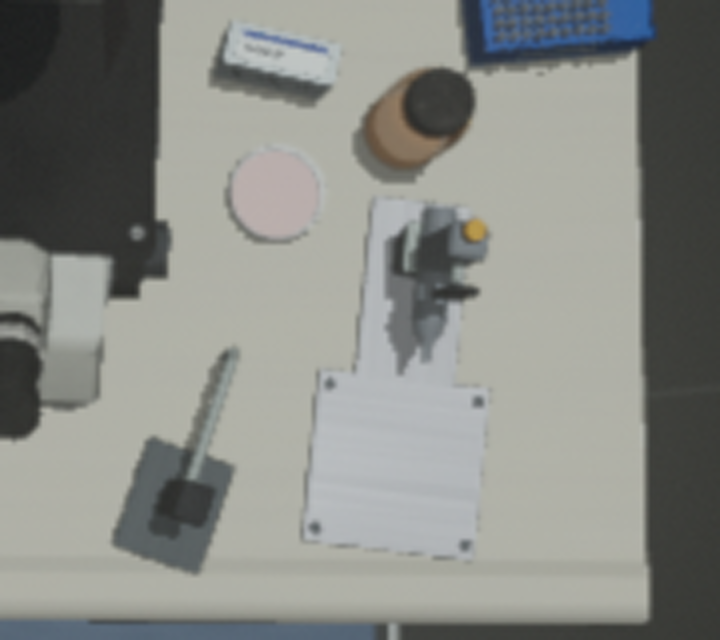

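```bash
python3 - <<'E'
from h import *
np.set_printoptions(precision=4,suppress=True)
p=capture('top'); w=cloud(p); s=capture('scene'); ws=cloud(s)
C=[at(p,(320+a/4,120+b/4),.008)[:2] for a,b in [(320,371),(488,388),(473,558),(303,541)]]
C=np.array(C); print('plate',C.tolist(),C.mean(0),'xdir',((C[0]+C[1])-(C[2]+C[3]))/2, [np.linalg.norm(C[i]-C[i-1]) for i in range(4)])
# roof front edge
for W in (w,ws):
    m=(abs(W[...,2]-.127)<.004)&(W[...,0]>.45)&(W[...,0]<.75)&(W[...,1]>.15)&(W[...,1]<.5); P=W[m][:,:2]
    m8=np.zeros((600,600),np.uint8); 
    e=[]
    for y in np.arange(.24,.43,.01):
        q=P[abs(P[:,1]-y)<.005]; e.append((y,q[:,0].min() if len(q) else np.nan))
    e=np.array(e); e=e[~np.isnan(e[:,1])]; k=np.polyfit(e[:,0],e[:,1],1); r=e[:,1]-np.polyval(k,e[:,0])
    print('front edge x=',k,'resid',r.std()); 
    l=[(x,P[abs(P[:,0]-x)<.006][:,1].min(),P[abs(P[:,0]-x)<.006][:,1].max()) for x in (.57,.6,.63,.66)]; print(np.array(l))
# tote front wall
for a,b,z in [(313,495,0),(562,352,0),(313,437,.038),(562,305,.038)]: print('tote corner',at(s,(130+a/4,180+b/4),z))
m=(ws[...,2]>.006)&(ws[...,2]<.034)&(ws[...,0]>.5)&(ws[...,0]<.75)&(ws[...,1]>.225)&(ws[...,1]<.43)
P=ws[m]; print('front wall pts',len(P))
best=None;rng=np.random.default_rng(0)
for _ in range(500):
    a,b=P[rng.choice(len(P),2,False),:2]; d=b-a; n=np.array([-d[1],d[0]])/(np.linalg.norm(d)+1e-9)
    i=abs((P[:,:2]-a)@n)<.003
    if best is None or i.sum()>best.sum(): best=i
Q=P[best]; c=Q[:,:2].mean(0); u,sv,vt=np.linalg.svd(Q[:,:2]-c); d=vt[0]; t=(Q[:,:2]-c)@d
print('wall',best.sum(),c,d,t.min(),t.max(), c+d*t.min(),c+d*t.max())
for r in tip_of(s,'vial0_mid'): print('vial',r['xy'],r['conf'],at(s,r['xy']),at(s,r['xy'],.0295))
# vials by red colour
h=cv2.cvtColor(s['img'],cv2.COLOR_RGB2HSV); mm=((h[...,1]>90)&((h[...,0]<8)|(h[...,0]>172))).astype(np.uint8); mm[:,:140]=0;mm[:,310:]=0
n,_,st,ce=cv2.connectedComponentsWithStats(mm)
for i in range(1,n):
    if st[i,4]>8: print('red',ce[i],st[i],at(s,ce[i]))
# hook
P,r=rect(w,.054,.068,(.49,.575,-.13,-.05)); l=np.polyfit(P[:,0],P[:,1],1); print('rod yaw top',np.arctan(l[0]),len(P),P[:,0].max())
P,r=rect(ws,.054,.068,(.49,.575,-.13,-.05)); l=np.polyfit(P[:,0],P[:,1],1); print('rod yaw scn',np.arctan(l[0]),len(P))
E
```

```text
plate [[0.5551897701901088, -0.16900844513567004], [0.5447727496467111, -0.2861237030544553], [0.42744703822388935, -0.2744148548189864], [0.4378912425535396, -0.15684837552619096]] [ 0.4913 -0.2216] xdir [ 0.1173 -0.0119] [np.float64(0.11792714648720358), np.float64(0.11757762522854917), np.float64(0.11790852254130098), np.float64(0.11802948130608212)]
front edge x= [-0.0573  0.5665] resid 0.000744662374814539
[[0.57   0.1962 0.4368]
 [0.6    0.1969 0.4384]
 [0.63   0.1978 0.4425]
 [0.66   0.2083 0.4436]]
front edge x= [-0.0529  0.5633] resid 0.0006372322141654825
[[0.57   0.1754 0.4392]
 [0.6    0.1748 0.4405]
 [0.63   0.1739 0.4421]
 [0.66   0.1735 0.4437]]
tote corner [0.5765 0.3832 0.    ]
tote corner [0.5894 0.2249 0.    ]
tote corner [0.5757 0.378  0.038 ]
tote corner [0.5844 0.2256 0.038 ]
front wall pts 1236
wall 662 [0.5805 0.3094] [ 0.0668 -0.9978] -0.07607987029482208 0.08399066298176268 [0.5754 0.3853] [0.5861 0.2256]
red [227.4 265.9] [225 264   5   4  10] [0.621  0.312  0.0318]
red [208.5556 276.3333] [207 275   4   4   9] [0.6151 0.3587 0.0328]
rod yaw top -0.3165820770203961 91 0.5673117242214448
rod yaw scn -0.32859724380131483 72
```

```bash
cat >> h.py <<'E'
G=grasp_offset
def Rt(yaw,flip=False):
    "tool down, jaws along local y of something with that yaw"
    x=np.array([-np.sin(yaw),np.cos(yaw),0])*(-1 if flip else 1); z=np.array([0,0,-1.]); return np.c_[x,np.cross(z,x),z]
def ux(yaw): return np.array([np.cos(yaw),np.sin(yaw),0])
def hk(xy,yaw,under,flip=False):
    "TCP pose for hook handle axis at xy, underside height"
    return np.array([xy[0],xy[1],under+.09-G]),Rt(yaw,flip)
E
python3 - <<'E'
from h import *
np.set_printoptions(precision=3,suppress=True)
y=.06; tip=np.array([.636,.309,0])-.034*ux(y); hin=tip-.105*ux(y); hout=hin-.175*ux(y)
print(hin,hout)
for fl in (False,True):
  for nm,(q,R) in dict(w1=((.35,.35,.25),Rt(-.32,fl)),above=hk((.466,-.0665),-.32,.1,fl),hook=hk((.466,-.0665),-.32,0,fl),c1=hk((.38,-.04),-.1,.06,fl),c2=hk((.37,.295),y,.033,fl),inn=hk(hin,y,.033,fl),low=hk(hin,y,.01,fl),out=hk(hout,y,.01,fl),outlift=hk(hout,y,.06,fl)).items():
    print(fl,nm,inverse_kinematics(q,R))
E
```

```text
[0.497 0.301 0.   ] [0.323 0.29  0.   ]
False w1 [-0.682  0.289 -0.203  1.802  0.066  1.057  0.341]
False above [-0.073  0.342  0.22   1.985 -0.1    0.825  1.453]
False hook [ 0.054  0.486  0.051  2.104 -0.045  0.553  1.388]
False c1 [-0.084  0.28   0.16   2.241 -0.075  0.626  1.601]
False c2 [-0.533  0.441 -0.269  2.06   0.186  0.663  0.706]
False inn [-0.419  0.573 -0.261  1.784  0.194  0.809  0.857]
False low [-0.422  0.602 -0.258  1.807  0.211  0.759  0.841]
False out [-0.599  0.434 -0.263  2.18   0.211  0.55   0.611]
False outlift [-0.581  0.349 -0.278  2.12   0.148  0.69   0.674]
True w1 [-1.577  0.494  1.153  1.812 -0.492  1.163 -2.154]
True above [-0.552  0.485  0.954  1.99  -0.499  0.919 -1.229]
True hook [-0.402  0.602  0.753  2.109 -0.663  0.68  -1.089]
True c1 [-0.637  0.413  0.945  2.246 -0.52   0.713 -0.996]
True c2 [-1.039  0.471  0.452  2.066 -0.324  0.672 -1.884]
True inn [-0.867  0.607  0.449  1.791 -0.344  0.823 -1.761]
True low [-0.854  0.634  0.43   1.813 -0.362  0.773 -1.747]
True out [-1.087  0.462  0.422  2.186 -0.352  0.557 -1.913]
True outlift [-1.134  0.377  0.47   2.127 -0.264  0.693 -1.998]
```

Everything is reachable without the flip. I'll grasp the hook, lift it and look.

```bash
python3 - <<'E'
from h import *
np.set_printoptions(precision=3,suppress=True)
movep((.35,.35,.27),Rt(-.32)); movep((.43,0.0,.27),Rt(-.32))
# recheck hook from top
p=capture('top'); w=cloud(p)
P,r=rect(w,.105,.12,(.38,.56,-.16,.03)); print(len(P),r)
if len(P)>60: c=np.array(r[0])/1000
else: c=np.array([.466,-.0665])
print('c',c)
if np.linalg.norm(c-[.466,-.0665])<.008:
    q,R=hk(c,-.32,.09); move_linear(q,R); q,R=hk(c,-.32,0); print(move_linear(q,R,.08,15),state()['ee_pos'])
    gripper_to(.0,80); print(state()['width'],state()['force'])
    q,R=hk(c,-.32,.05); move_linear(q,R,.05); print(state()['force'],state()['width'])
    q,R=hk((.38,-.04),-.1,.06); move_linear(q,R,.12)
    s=capture('scene'); save(s,'lift.png',(290,120,520,320),3); p=capture('top'); w=cloud(p)
    P,r=rect(w,.10,.135,(.4,.56,-.13,.03)); print('rod',len(P),np.polyfit(P[:,0],P[:,1],1),np.polyfit(P[:,0],P[:,2],1))
E
```

```text
54 ((496.2331848144531, -26.35770034790039), (117.91606140136719, 18.75584602355957), 57.60417938232422)
c [ 0.466 -0.067]
False [ 0.466 -0.067  0.072]
0.020870110500991895 [-0.814 -0.829  4.103]
[ 0.497 -0.739 -2.572] 0.02114293004977657
rod 121 [ 0.355 -0.203] [-0.087  0.159]
```

View pics/lift.png

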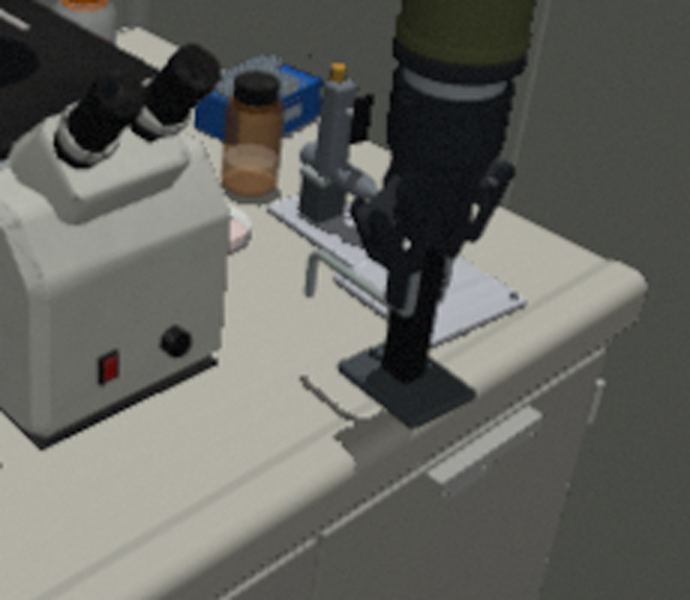

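The hook is held upright in the jaws: handle at crop (410,320), tip at (310,285). Next I bring it in front of the riser and check the rod.

```bash
python3 - <<'E'
from h import *
np.set_printoptions(precision=3,suppress=True)
q,R=hk((.37,.295),.06,.06); move_linear(q,R,.15)
q,R=hk((.37,.295),.06,.033); move_linear(q,R,.1)
for n in ('scene','top'):
    p=capture(n); w=cloud(p)
    P,r=rect(w,.075,.105,(.395,.50,.27,.33)); 
    if len(P)>5: print(n,'rod',len(P),np.polyfit(P[:,0],P[:,1],1),'z(.39,.47)',np.polyval(np.polyfit(P[:,0],P[:,2],1),[.39,.47]),P[:,0].max())
    for r in tip_of(p,'hook_tip')[:2]: print(n,'tip',r,at(p,r['xy'],.047))
    save(p,f'c2_{n}.png',(130,160,370,340) if n=='scene' else (100,120,340,300),3)
E
```

```text
scene rod 11 [0.591 0.023] z(.39,.47) [0.055 0.079] 0.4757819236609671
scene tip {'xy': [268.5, 296.6], 'conf': 0.57} [0.477 0.299 0.047]
scene tip {'xy': [304.2, 298.1], 'conf': 0.48} [0.431 0.247 0.047]
top rod 107 [0.063 0.271] z(.39,.47) [0.096 0.091] 0.4778658545508949
top tip {'xy': [227.2, 238.6], 'conf': 0.77} [0.479 0.3   0.047]
```

View pics/c2_scene.png

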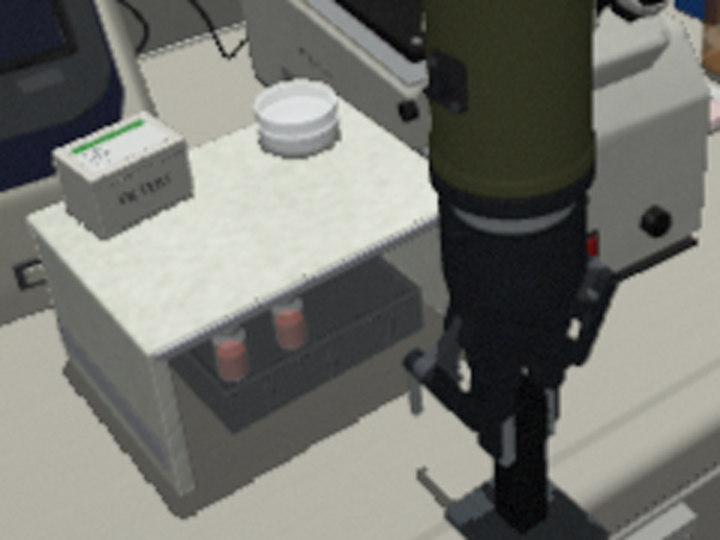

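The tip matches the prediction within about 4 mm and the rod dips by about 4 mm, so I enter a bit higher. Then I lower and drag.

```bash
python3 - <<'E'
from h import *
np.set_printoptions(precision=3,suppress=True)
y=.06; tip=np.array([.636,.309,0])-.036*ux(y); hin=tip-.107*ux(y)
q,R=hk((.37,.295),y,.040); move_linear(q,R)
q,R=hk(hin,y,.040); print('in',move_linear(q,R,.08,8),state()['force'])
q,R=hk(hin,y,.012); print('down',move_linear(q,R,.05,8),state()['ee_pos'],state()['force'])
s=capture('scene'); w=cloud(s); save(s,'in.png',(130,160,330,330),3)
P,r=rect(w,.04,.09,(.55,.62,.28,.33)); print(len(P))
E
```

```text
in False [ 1.141 -0.323 -3.564]
down False [0.493 0.3   0.083] [-0.592 -0.092 -3.204]
35
```

View pics/in.png

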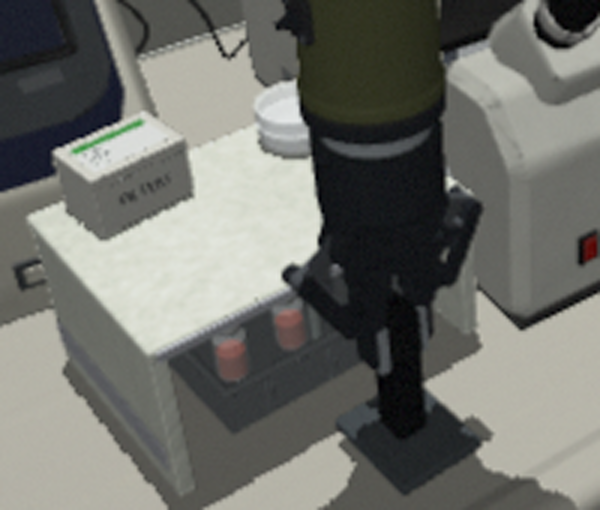

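The tip is at (315,320), behind the lip and beside the middle vial, which hasn't moved. I drag slowly.

```bash
python3 - <<'E'
from h import *
np.set_printoptions(precision=3,suppress=True)
y=.06; tip=np.array([.636,.309,0])-.036*ux(y); hin=tip-.107*ux(y)
q,R=hk(hin-.05*ux(y),y,.012); move_linear(q,R,.04); print(state()['force'])
q,R=hk(hin-.172*ux(y),y,.012); move_linear(q,R,.05); print(state()['force'],state()['ee_pos']); sleep(.4)
s=capture('scene'); ws=cloud(s); p=capture('top'); w=cloud(p); save(p,'drag.png',(110,120,350,300),3)
for r in tip_of(p,'vial0_mid'): print('vial',r['xy'],r['conf'],at(p,r['xy'],.0295))
P,r=rect(w,.031,.045,(.40,.56,.21,.41)); print('lip',len(P),r)
P,r=rect(w,.048,.065,(.40,.56,.21,.41)); print(len(P),P.mean(0))
E
```

```text
[ 1.321  0.05  -2.719]
[ 0.949  0.93  -3.57 ] [0.322 0.29  0.083]
vial [419.1, 237.0] 0.35 [ 0.489 -0.217  0.03 ]
vial [432.2, 181.4] 0.23 [ 0.641 -0.254  0.03 ]
lip 493 ((473.06591796875, 299.16851806640625), (111.99370574951172, 163.4115753173828), 2.8358871936798096)
74 [0.464 0.322 0.054]
```

View pics/drag.png

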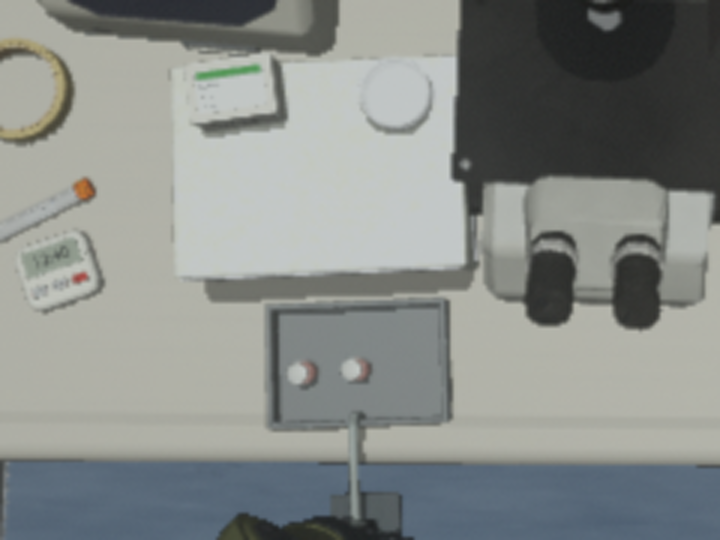

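The tote is out: centre (.473,.299), 75 mm in front of the roof edge. Two vials stand at crop (302,373) and (355,370), and the third slot is empty. Now I put the hook back.

```bash
python3 - <<'E'
from h import *
np.set_printoptions(precision=3,suppress=True)
def go(*a,v=.12,fl=None):
    q,R=hk(*a); return move_linear(q,R,v,fl)
y=.06; tip=np.array([.636,.309,0])-.036*ux(y); h=tip-.107*ux(y)-.172*ux(y)
go(h+.006*ux(y),y,.012,v=.03); go(h+.006*ux(y),y,.07,v=.08)
go((.36,.20),.0,.075); go((.40,-.0),-.2,.075); go((.47,-.052),-.2,.06); go((.47,-.052),-.2,.012,v=.08)
print(go((.47,-.052),-.2,-.004,v=.02,fl=5),state()['ee_pos'],state()['force'])
gripper_to(.05); sleep(.3); print(state()['force'])
go((.47,-.052),-.2,.10,v=.12)
movep((.38,.2,.28),Rt(0.05))
p=capture('top'); w=cloud(p); save(p,'after.png',(110,120,510,300),2)
P,r=rect(w,.1,.12,(.42,.54,-.12,.03)); print('handle',len(P),r, np.median(P[:,2]))
P,r=rect(w,.05,.07,(.49,.60,-.13,-.0)); print('rod',len(P),np.polyfit(P[:,0],P[:,1],1),np.polyval(np.polyfit(P[:,0],P[:,2],1),[.49,.57]))
P,r=rect(w,.031,.045,(.40,.56,.21,.41)); print('lip',len(P),r)
P,r=rect(w,.049,.065,(.42,.53,.23,.38)); 
for k in (P[P[:,1]<.325],P[P[:,1]>=.325]): print('cap',len(k),k.mean(0),k.min(0),k.max(0))
E
```

```text
True [ 0.47  -0.052  0.071] [-0.115 -0.531  4.875]
[ 0.112 -0.71  -0.092]
handle 108 ((489.07110595703125, -4.2020111083984375), (96.20681762695312, 29.519731521606445), 24.207365036010742) 0.11300635076674076
rod 86 [ 0.001 -0.021] [0.062 0.059]
lip 498 ((473.0054626464844, 299.32073974609375), (112.4164047241211, 162.98638916015625), 2.863600254058838)
cap 37 [0.468 0.301 0.055] [0.459 0.292 0.05 ] [0.475 0.31  0.06 ]
cap 35 [0.463 0.348 0.054] [0.456 0.341 0.049] [0.472 0.355 0.058]
```

View pics/after.png

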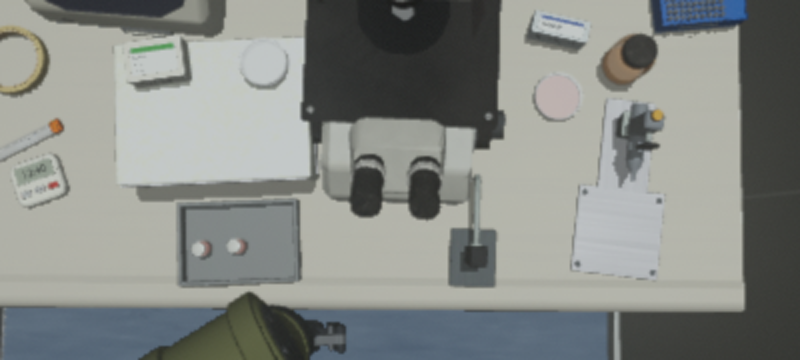

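The hook was knocked a little (now about (.466,-.02), yaw 0) but stands. The tote and both vials are fine. Next are the vials, with the jaws along x.

```bash
cat >> h.py <<'E'
PL=np.array([.4913,-.2216,.008]); PY=-.1
H=np.pi/2
def plate(x,y): 
    return PL[:2]+x*ux(PY)[:2]+y*ux(PY+H)[:2]
def pick(xy,zb,yaw,flip):
    "vial standing on height zb"
    R=Rt(yaw+H,flip); z=zb+.036-G
    movep((*xy,.25),R); gripper_to(.042,20)
    move_linear((*xy,z+.05),R,.2); print('down',move_linear((*xy,z),R,.08,6))
    gripper_to(.0,25); print('width',state()['width'])
    move_linear((*xy,z+.02),R,.06); move_linear((*xy,.25),R,.2)
def put(xy,zb,yaw,flip):
    R=Rt(yaw+H,flip); z=zb+.036-G
    movep((*xy,.25),R); print('w',state()['width'])
    move_linear((*xy,z+.02),R,.2); print('touch',move_linear((*xy,z-.003),R,.02,2.5),state()['ee_pos'][2]-z)
    gripper_to(.040); sleep(.2)
    move_linear((*xy,z+.06),R,.1); move_linear((*xy,.25),R,.2)
E
python3 - <<'E'
from h import *
np.set_printoptions(precision=3,suppress=True)
print(state()['time_s'],state()['joints'], plate(-.015,.025),plate(-.015,-.025))
ts=.05
for fl in (0,1):
  for q,yw in [((.464,.348,.25),ts),((.464,.348,.021),ts),((.467,.301,.021),ts),((*plate(-.015,-.025),.25),PY),((*plate(-.015,-.025),.026),PY),((*plate(-.015,.025),.026),PY),((*plate(.134,0),.106),PY),((*plate(.134,0),.25),PY)]:
    print(fl,inverse_kinematics(q,Rt(yw+H,fl)))
E
```

```text
28.8083 [-0.451  0.157 -0.104  1.893  0.019  1.094  1.056] [ 0.479 -0.195] [ 0.474 -0.245]
0 [-0.43   0.435 -0.391  1.592  0.177  1.15   2.33 ]
0 [-0.481  0.693 -0.325  1.856  0.345  0.648  2.177]
0 [-0.419  0.666 -0.308  1.923  0.336  0.603  2.248]
0 [ 1.179  0.569 -1.224  1.704  0.559  1.273  2.873]
0 [ 1.043  0.835 -1.029  1.973  0.936  0.909  2.55 ]
0 [ 0.96   0.818 -1.029  2.016  0.942  0.885  2.436]
0 [ 0.907  0.959 -1.227  1.531  0.921  1.315  2.615]
0 [ 0.891  0.793 -1.226  1.338  0.738  1.498  2.769]
1 [-0.756  0.419  0.107  1.596 -0.048  1.129 -0.588]
1 [-0.752  0.681  0.105  1.86  -0.116  0.606 -0.525]
1 [-0.685  0.657  0.106  1.926 -0.121  0.565 -0.448]
1 [ 0.083  0.381  0.504  1.717 -0.203  1.096  0.551]
1 [ 0.077  0.698  0.562  1.985 -0.617  0.633  0.946]
1 [ 0.093  0.642  0.378  2.026 -0.437  0.55   0.68 ]
1 [ 0.119  0.705  0.364  1.542 -0.289  0.947  0.473]
1 [ 0.101  0.587  0.408  1.35  -0.234  1.252  0.421]
```

```bash
cat >> h.py <<'E'
def via(): movep((.38,.05,.25),Rt(H,1))
E
python3 - <<'E'
from h import *
np.set_printoptions(precision=3,suppress=True)
pick((.464,.348),.004,.05,1); via(); put(plate(-.015,-.025),.008,PY,1)
p=capture('top'); save(p,'v1.png',(110,120,510,300),2); print(state()['time_s'])
w=cloud(p); P,r=rect(w,.052,.068,(.44,.53,-.29,-.15)); print(len(P),P.mean(0) if len(P) else '', plate(-.015,-.025))
E
```

```text
down False
width 0.021737693676569986
w 0.021866447564091986
touch True 0.0006352828803692298
41.0333
36 [ 0.474 -0.244  0.058] [ 0.474 -0.245]
```

View pics/v1.png

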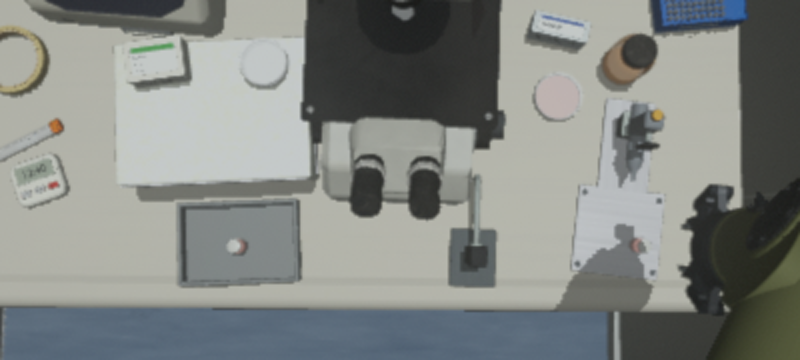

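The first vial stands on the plate at (635,245) at the planned spot. Next is the second vial.

```bash
python3 - <<'E'
from h import *
np.set_printoptions(precision=3,suppress=True)
via(); pick((.467,.301),.004,.05,1); via(); put(plate(-.015,.025),.008,PY,1); via()
p=capture('top'); w=cloud(p); s=capture('scene'); print(state()['time_s'])
P,r=rect(w,.052,.068,(.44,.53,-.29,-.15)); m=P[:,1]<-.22
for k in (P[m],P[~m]): print(len(k),k.mean(0),k.max(0)[2])
print(plate(-.015,-.025),plate(-.015,.025))
# gun check
for W,c in ((w,'top'),(cloud(s),'scn')):
    P,r=rect(W,.10,.156,(.55,.7,-.3,-.18)); q=(P[:,:2]-PL[:2])@np.c_[ux(PY)[:2],ux(PY+H)[:2]]
    print(c,len(q),'x',np.percentile(q[:,0],[0,2,50,98,100]),'y',np.percentile(q[:,1],[0,2,50,98,100]))
save(s,'gun.png',(330,110,490,250),4)
E
```

```text
down False
width 0.021728668353861443
w 0.021843365132012228
touch True 0.00045491529044465115
54.775
37 [ 0.474 -0.244  0.058] 0.06427345715693066
38 [ 0.48  -0.194  0.059] 0.06337704857064407
[ 0.474 -0.245] [ 0.479 -0.195]
top 176 x [0.106 0.107 0.132 0.152 0.208] y [-0.011 -0.01   0.006  0.014  0.014]
scn 105 x [0.104 0.104 0.11  0.131 0.133] y [-0.01  -0.007  0.003  0.011  0.012]
```

View pics/gun.png

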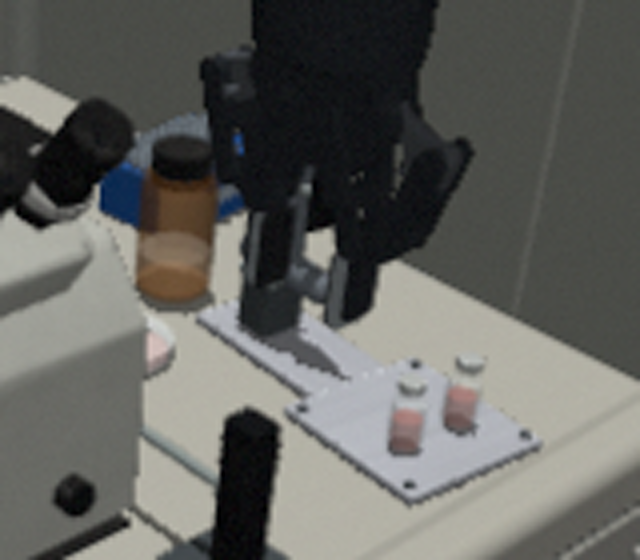

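Both vials are upright at (407,415) and (462,393). The depth puts the blade front at 106 mm and the grip back at 152 mm, as specified. Squeeze.

```bash
python3 - <<'E'
from h import *
np.set_printoptions(precision=3,suppress=True)
R=Rt(PY+H,1); xy=plate(.1345,.001)
movep((*plate(.08,0),.27),R); gripper_to(.072,20); move_linear((*xy,.27),R)
print('touch',move_linear((*xy,.125-G),R,.1,8),state()['ee_pos'],state()['force'])
f0=state()['force']
gripper_to(.0,32); print('w',state()['width'],state()['force']-f0)
for _ in range(5): sleep(.5); print(state()['width'],state()['force']-f0)
s=capture('scene'); save(s,'sq.png',(330,110,490,250),4)
E
```

```text
touch False [ 0.626 -0.234  0.107] [-0.222  0.523 -0.018]
w 0.0330778151730928 [ 4.966 -2.384  1.516]
0.03343784471210792 [ 5.98  -1.973  2.206]
0.03321287960033542 [ 5.805 -2.211  2.157]
0.033332265556198226 [ 5.511 -1.894  1.878]
0.03311285472070728 [ 6.474 -0.851  2.476]
0.03292135584575736 [ 4.93  -2.243  2.123]
```

View pics/sq.png

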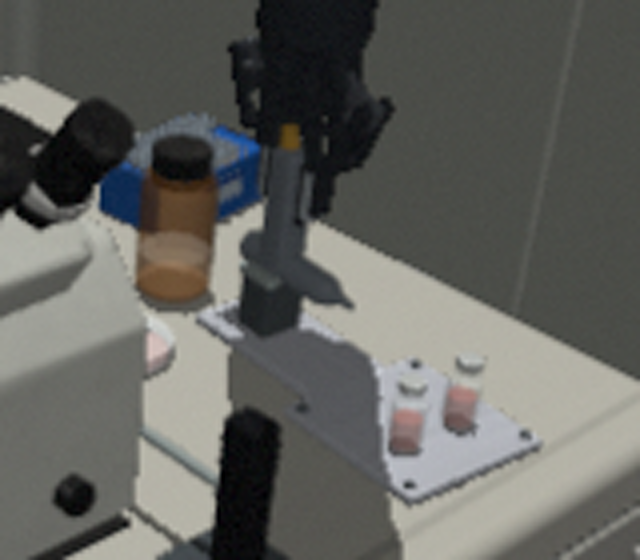

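The width of 33 mm corresponds to about 35 mm true (the 23 mm vials read 21.7), so the trigger is fully squeezed. It was held for more than 2.5 s with the vials standing. Now I release and return the vials.

```bash
python3 - <<'E'
from h import *
np.set_printoptions(precision=3,suppress=True)
R=Rt(PY+H,1); xy=plate(.1345,.001)
sleep(.3); gripper_to(.072,20); move_linear((*xy,.27),R)
print(state()['time_s'])
movep((*plate(-.015,.025),.25),R)
s=capture('scene'); P,r=rect(cloud(s),.10,.156,(.55,.7,-.3,-.18)); q=(P[:,:2]-PL[:2])@ux(PY)[:2]; print('blade front',np.percentile(q,[0,2]))
pick(plate(-.015,.025)+[.0,.0005],.008,PY,1); via(); put((.470,.299),.004,.05,1)
via(); pick(plate(-.015,-.025)+[0,.0005],.008,PY,1); via(); put((.467,.347),.004,.05,1)
movep((.38,.1,.28),Rt(H,1)); movep((.38,.2,.28),Rt(.05)); 
p=capture('top'); w=cloud(p); save(p,'end.png',(110,120,510,300),2); print(state()['time_s'])
P,r=rect(w,.031,.045,(.40,.56,.21,.41)); print('lip',len(P),r)
P,r=rect(w,.049,.065,(.42,.53,.23,.38)); 
for k in (P[P[:,1]<.325],P[P[:,1]>=.325]): print('cap',len(k),k.mean(0))
P,r=rect(w,.108,.12,(.43,.50,-.12,.03)); print('handle',len(P),r, np.median(P[:,2]))
P,r=rect(w,.05,.07,(.49,.60,-.13,-.0)); print('rod',len(P),np.polyfit(P[:,0],P[:,1],1),np.polyval(np.polyfit(P[:,0],P[:,2],1),[.49,.57]),P.max(0))
P,r=rect(w,.10,.156,(.55,.7,-.3,-.18)); q=(P[:,:2]-PL[:2])@ux(PY)[:2]; print('blade front',np.percentile(q,[0,2]))
E
```

```text
63.7583
blade front [0.103 0.105]
down False
width 0.021875768396331343
w 0.021694483331394298
touch True 0.0005079106497024935
down False
width 0.022292946610832053
w 0.02160964030467051
touch True 0.0004912448641414963
90.4667
lip 502 ((472.85552978515625, 298.8560791015625), (112.32467651367188, 162.88536071777344), 2.8845720291137695)
cap 36 [0.47  0.298 0.055]
cap 36 [0.465 0.346 0.054]
handle 95 ((458.6748962402344, -19.390518188476562), (25.439350128173828, 20.97838592529297), 0.2585184574127197) 0.11364367058837792
rod 87 [ 0.011 -0.026] [0.061 0.061] [ 0.595 -0.014  0.069]
blade front [0.106 0.107]
```

View pics/end.png

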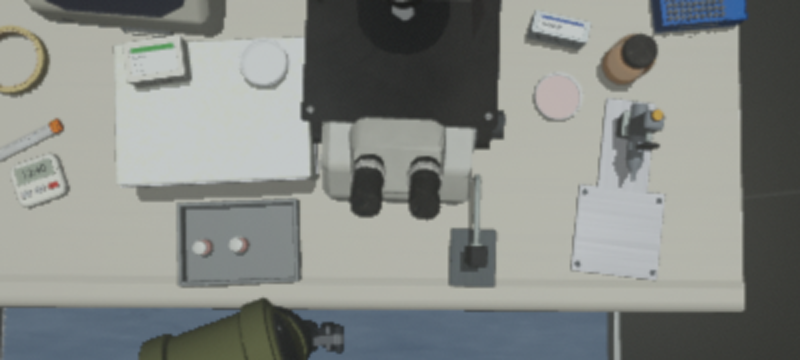

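The vials are back upright in the tote and the trigger has sprung back. The knock left the hook's tip right beside the microscope and its foot 5 mm from the raised edge. I'll re-stand it properly clear.

```bash
python3 - <<'E'
from h import *
np.set_printoptions(precision=3,suppress=True)
def go(*a,v=.12,fl=None):
    q,R=hk(*a); return move_linear(q,R,v,fl)
a=(.459,-.0193)
q,R=hk((.40,-.02),0,.17); movep(q,R); gripper_to(.05,40); go(a,0,.1); print(go(a,0,0,v=.08,fl=10))
gripper_to(0,80); print(state()['width'])
b=(.470,-.078); go(a,0,.03,v=.06); go(b,-.1,.03,v=.08); print(go(b,-.1,-.004,v=.02,fl=5),state()['ee_pos'])
gripper_to(.05); sleep(.3); go(b,-.1,.1,v=.12); movep((.38,.2,.3),Rt(.05)); sleep(.5)
p=capture('top'); w=cloud(p); save(p,'fin.png',(110,120,510,300),2); print(state()['time_s'])
P,r=rect(w,.108,.12,(.43,.52,-.13,.0)); print('handle',len(P),r,np.median(P[:,2]))
P,r=rect(w,.05,.07,(.49,.60,-.15,-.04)); print('rod',np.polyfit(P[:,0],P[:,1],1),np.polyval(np.polyfit(P[:,0],P[:,2],1),[.49,.57]))
P,r=rect(w,.049,.065,(.42,.53,.23,.38)); 
for k in (P[P[:,1]<.325],P[P[:,1]>=.325]): print('cap',len(k),k.mean(0))
for l in ('amber','dish'): print(l,[(np.round(r['xy']),r['conf']) for r in tip_of(p,l)[:1]])
E
```

```text
False
0.021038926973825145
True [ 0.47  -0.078  0.072]
100.625
handle 88 ((469.4551086425781, -77.62726593017578), (21.743860244750977, 25.780420303344727), 80.45773315429688) 0.11362835696648985
rod [-0.105 -0.028] [0.062 0.059]
cap 35 [0.471 0.298 0.054]
cap 32 [0.465 0.346 0.054]
amber [(array([422., 150.]), 0.62)]
dish [(array([388., 167.]), 0.76)]
```

View pics/fin.png

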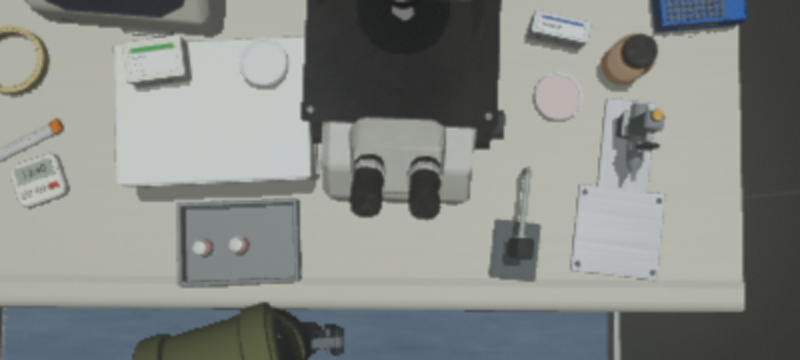

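The hook stands clear at (518,250). The vials are in the tote at (203,247) and (238,245), and the amber bottle and dish haven't moved.

```bash
python3 -c "
from h import *
print(sign_off(), state()['time_s'])"
```

```text
the job is handed in; nothing more can be done
the job is handed in; nothing more can be done
```

The job is done and handed in, at about 101 s on the robot's clock. `sign_off` gives no verdict, so what follows rests on my own checks.

**What I did**
- **Tote:** I hooked it over its front lip and dragged it out. Its centre is now about 75 mm in front of the roof edge.
- **Vials:** Only two were there. Both stood on the plate while I squeezed the trigger for over 2.5 s, then went back into the tote.
- **Hook:** Something knocked it about 3 cm after I first stood it back, which left its tip beside the microscope. I picked it up again at the end and stood it clear of everything.

**Last checks**
- **Vials:** Both cap heights read 0.054 m against about 0.055 m expected, so they are standing upright on the tote floor.
- **Hook:** The handle top reads 0.1136 m against 0.114 m expected, so it is on its foot. The rod read 3 mm lower at the tip end, as it did after I first stood it down. I put that down to measurement noise.
- **Trigger:** I couldn't read its joints. The gripper width while squeezing (33 mm, about 34–35 mm true) implies it was fully squeezed. After release the blade front was back at 106 mm from the plate centre, its free position.
- **Amber bottle and dish:** Both are within a few pixels of where they started in the top view.

No check failed. The camera networks did not find the vials in the pictures where I tried them, so I located those from depth and colour instead.

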